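# Open the combination cash box

## Robot

A 6-joint arm with a two-finger parallel gripper is mounted at the origin on a cart in front of the work surface, level with it; the furniture and walls round the work are solid. World frame = base frame: x ahead of the robot, y to its left, z up, the work surface at z = 0. Lengths are in mm, angles in rad, forces in N, time in s.
With the tool pointing down it reaches from about 350 to 775 mm from the base axis. Payload 7.3 kg.
Tool frame: the origin (TCP) lies on the centre line of the jaws, within the pads' length; the fingertips stand 17 mm ahead of it and the grasp point (between the pads) lies 2 mm behind it; z points along the fingers, y is the line along which they close (so a half turn about z gives the same grasp; the last joint's range is limited). The gripper opens to 92 mm and grips with 3 to 60 N. Pads are 19 mm wide; open, the fingers measure 130 mm over their backs; the gripper's body (75 mm by 190 mm) begins 47 mm behind the grasp point.
Start: joints at [-1.395, 0.342, 1.524, -0, 1.275, -0.146], TCP at [166.067, -498.061, 243.741] pointing down, gripper open.
Joint ranges: [-2.53, 2.53], [-0.77, 2.02], [0.04, 2.7], [-1, 4.14], [0.28, 2.66], [-3.11, 3.11]. Speed limits (rad/s): [2.57, 2.57, 3.14, 3.14, 3.14, 3.14].

## Interface

Orientations are given as [roll, pitch, yaw] about the fixed x, y, z axes, in that order (R = Rz(yaw) Ry(pitch) Rx(roll)).
In Python, from plant import bot gives the robot as it stands. The module is installed in compiled form; this text tells all that it offers.
- The arm moves only by the shell command python3 -m pendant 'ROWS'. ROWS is JSON, a list of rows, each a list of 3 entries, a list of its own where there are three numbers: the shift along the world's x, y, z as a fraction of full scale, then the turn, a rotation vector about the world's x, y, z as a fraction of full scale, then the opening, from -1 (shut) to 1 (fully open), so that 0 is half open. In form: [[[tx, ty, tz], [rx, ry, rz], claw], ...]. A call has exactly 10 rows; each row shifts and turns the commanded pose from where the row before left it; what a row does not reach is not made up. Full scale, the value 1, is 30 mm for a shift and 0.12 rad for a turn. A row lasts 1/12 s, in which the tool goes at most 41.7 mm and 7.16 degrees, less where a joint would pass 70% of its speed; a pose out of reach is approached as far as the arm can. A call with a number of a shift or a turn outside -1 to 1 is refused whole. A call with a gripper value outside its range is refused whole. The fingers move at their own pace and stop on an object; the grip force is fixed at half the most. Time passes only in rows, so rows that do not move let the fingers close, or fill a call up. It gives the time, the measured TCP pose, the force, the opening and the grip force at its end, in the units of the state.
- bot.get_obs(): the state, without advancing time (a new reading comes with each control period).
- bot.capture(name): name is "scene" or "top" or "wrist"; returns the picture (420x560x3 uint8, blue, green, red); there is no depth.
- bot.camera_params(name): a dict with "fovy" (degrees; the focal length in pixels is half the picture's height over the tangent of half this angle, whatever the lens; pixels are square), "cx", "cy" (the principal point, pixels), "camera_from_world" (4x4, takes a point from world to camera coordinates). Camera axes: x right, y down, z forward; pixel columns grow to the right and rows downward; lengths in mm; the calibration is good to about 2 mm. A picture is of the moment at which its call begins: read the wrist's pose just before it. camera_params takes no time and is no camera call; for the wrist camera it gives the pose at the moment of the call.
- bot.close_job(): hands the job in; it is judged then, once.
The state is a dict: "time": time; "joint_positions": joint angles; "dq": joint speeds; "tau": joint torques, N m; "tool_pos": TCP position; "tcp_rot": TCP orientation; "contact_force": force on the tool from outside, world axes, zero at the start; "moment": the same for the moment, N m; "grip_width": finger opening in mm; "finger_force": force on a finger pad.
Only numpy, scipy, OpenCV 4.12 (cv2) and the standard library are available. Lean on these libraries where they do the work, as an engineer would, in place of code of your own. Each camera call takes 0.05 s, during which the arm holds its last target. There are 200 camera calls.

## Task

Unlock and open the cash box on the counter: turn the left dial to four dots; the right dial's markings are worn off, so turn that one clockwise and feel for the place where the sprung latch button jumps back. Then lift the lid until it stands about upright and stays open by itself, leaving the things around the box alone.

Things in the scene. Friction and masses are not known exactly. Their poses are not given: they have to be found in the camera images.
- cash_box: Grey steel cash box, fixed to the counter, 180 (its x, depth) x 260 (its y, width) mm, 75 mm high plus a 15 mm thick lid: top of the lid at 90 mm. Origin under the centre of its base; its own +x points to the hinged back, +y to its left side. On the lid stand two black bar knobs (the dials) 140 mm apart side by side, with a bridge handle in front of them and a small black latch button between them and the handle.
- left_dial_grip (a point): Grip point of the left dial (+y side of the box), a bar knob 42 mm long, 13 mm thick, standing 37 mm above the lid; the point is on its upright axis, 28 mm above the lid top (9 mm below the knob's top). The point's own +x runs along the bar to its pointer end (white line). Below the bar is a 25 mm radius disc, 6.5 mm high over the lid. Round it lie six groups of one to six black dots, 60 degrees apart.
- left_dial (a joint): Left dial's angle (rad), growing clockwise seen from above; range -0.1 to 5.5. At 0 the pointer faces the box's back, at one dot; every 1.047 rad is one dot more, so four dots (pointer towards the box's front) is 3.14. The lock accepts it within 0.18 rad. It starts between one and about two dots. Turns stiffly (about 0.06 N m) and stays where left.
- right_dial_grip (a point): Grip point of the right dial (-y side of the box), an equal knob with the same pointer, sizes and point; its plate is worn bare.
- right_dial (a joint): Right dial's angle (rad), growing clockwise seen from above, 0 with the pointer to the box's back, range -0.1 to 5.5; starts between 0 and 0.5. Its right place is unknown, different each time, somewhere between 0.9 and 3.3, and about 0.4 rad wide. When both dials are right a tooth of the sprung latch drops into them: the button jumps back by itself and neither dial can be turned further (forcing is useless).
- latch (a joint): Travel of the sprung latch (m): below 0.002 when locked, 0.010 when it has sprung free towards the box's back. A spring of about 3 N drives it as soon as both dials are right; it cannot be forced otherwise and stays free afterwards.
- latch_button (a point): Centre of the top of the black latch button, 18 x 30 x 9 mm, midway between the dials' and the handle's rows; moves 10 mm to the box's back when the lock frees.
- handle (a point): Middle of the steel bridge handle on the lid near its front edge: a round bar 10 mm thick, 100 mm long along the box's y, its centre line 42 mm above the lid top, posts at both ends; free space below and on both sides.
- lid_hinge (a point): Middle of the lid's hinge line, which runs along the box's y at its back upper edge, 75 mm above the counter. The handle lies 150 mm in front of and 57 mm above it when shut.
- lid (a joint): Lid angle (rad): 0 shut, grows as the front edge rises and swings back, upright at 1.57, stop at 1.75. The hinge is stiff (about 0.65 N m, 6 to 8 N at the handle) and stays wherever it is let go. Held shut by the latch until that has sprung.
- stapler: Red stapler, 34x131x45 mm, loose, left of the box. Origin under its centre. Not to be moved.
- mint_tin: Flat mint tin, 60x90x22 mm, loose, left of the box. Origin under its centre. Not to be moved.
- bell: Metal call bell, 76 mm wide, 59 mm high, loose, left of the box. Origin under its centre. Not to be moved.
- carton: Green open carton of sweets, 95x110x60 mm, loose, right of the box. Origin under its centre. Not to be moved.

How it is judged:
By the outcome, as a careful person would: the job done as asked, in the order asked, and still so for the second after the job is handed in, with the robot touching nothing.
It also fails if it takes over 67 s, if anything falls off the work surface, if the arm or the gripper's body presses on something with over 40 N, if the wrist force passes 120 N, or if a joint passes its speed limit or range.

## Working session

There is one attempt and no reset: what is moved stays moved. The work goes in short steps, Python scripts to look and compute and a shell command to move; the robot and the scene stay as the last step left them, time stands still between calls to the robot, and variables do not carry over. Pictures are saved under pics/ and viewed, at most 11 in all, crops included, and the job is handed in when it is done.

```bash
mkdir -p pics
python3 - <<'E'
from plant import bot
import cv2,numpy as np
a=bot.capture("scene");b=bot.capture("top")
cv2.imwrite("pics/a.png",a);cv2.imwrite("pics/b.png",b)
print(bot.camera_params("top"),bot.camera_params("scene"))
print(bot.get_obs())
E
```

```text
{'fovy': 54.15210825463524, 'cx': 280.7265347981738, 'cy': 214.71597465287593, 'camera_from_world': array([[ 2.38151470e-02, -9.99709403e-01,  3.73464765e-03,
        -1.28452029e+02],
       [-9.94439982e-01, -2.40725928e-02, -1.02516498e-01,
         5.19358318e+02],
       [ 1.02576610e-01, -1.27243747e-03, -9.94724293e-01,
         1.19895548e+03],
       [ 0.00000000e+00,  0.00000000e+00,  0.00000000e+00,
         1.00000000e+00]])} {'fovy': 45.12677532669282, 'cx': 285.24570742805884, 'cy': 211.71691321670752, 'camera_from_world': array([[ 8.49401494e-01, -5.27342406e-01,  2.06661381e-02,
        -4.80804560e+02],
       [-2.35886281e-01, -4.14394183e-01, -8.78996657e-01,
         1.80498232e+02],
       [ 4.72096139e-01,  7.41746215e-01, -4.76379877e-01,
         1.38999396e+03],
       [ 0.00000000e+00,  0.00000000e+00,  0.00000000e+00,
         1.00000000e+00]])}
{'time': 0.1, 'joint_positions': array([-1.39502557e+00,  3.42623210e-01,  1.52488305e+00, -8.18685025e-06,
        1.27539254e+00, -1.46006590e-01]), 'dq': array([ 6.21511342e-04, -2.04744996e-03, -3.74063314e-03, -3.10054319e-04,
        1.01615935e-03,  4.84535954e-05]), 'tau': array([ 1.64430250e-03, -4.32003272e+01, -2.44695854e+01,  7.18610385e-02,
        5.25774679e-02, -5.61331785e-05]), 'tool_pos': array([ 165.99165653, -497.72907537,  243.14334404]), 'tcp_rot': array([-3.14029926e+00, -1.82284009e-04,  3.21779614e-01]), 'contact_force': array([-0.35843446, -0.44641328, -0.88255741]), 'moment': array([-0.06849321,  0.0334605 ,  0.03916749]), 'finger_force': 0.0, 'grip_width': 91.91844171973632}
```

View pics/a.png

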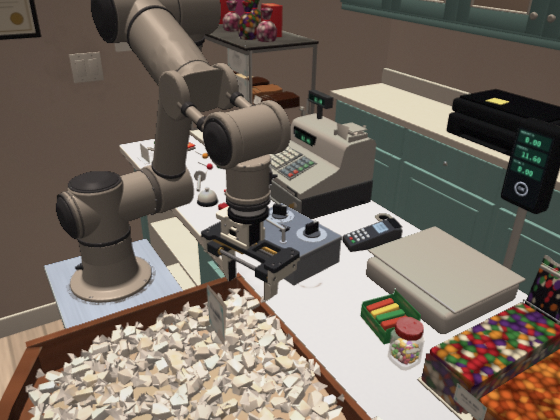

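View pics/b.png

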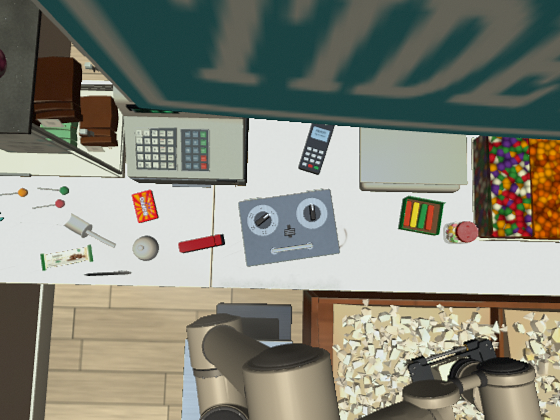

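The top view shows the box around (290,227), with the left dial at (263,218), the right dial at (311,212), the button at (290,231) and the handle at (292,249). The stapler (202,243) and bell (145,247) are to its left. Next I'll measure the box and zoom in.

```bash
cat > h.py <<'E'
import numpy as np,cv2
from plant import bot
def ray(cam,uv,z,p=None,H=420):
    p=p or bot.camera_params(cam);f=H/2/np.tan(np.radians(p["fovy"])/2)
    M=p["camera_from_world"];R=M[:3,:3];c=-R.T@M[:3,3]
    d=R.T@np.array([(uv[0]-p["cx"])/f,(uv[1]-p["cy"])/f,1]);return c+d*(z-c[2])/d[2]
E
python3 - <<'E'
from h import *
b=cv2.imread("pics/b.png")
cv2.imwrite("pics/b2.png",cv2.resize(b[180:275,170:360],None,fx=4,fy=4,interpolation=cv2.INTER_CUBIC))
for n,uv,z in [("L",(263,218),125),("R",(311,212),125),("H",(292,249),135),("B",(290,231),99)]: print(n,ray("top",uv,z).round(1))
hsv=cv2.cvtColor(b,cv2.COLOR_BGR2HSV); print(b[200,290],b[240,290])
m=((abs(b.astype(int)-b[240,265].astype(int)).max(2)<22)*255).astype(np.uint8); m[:180]=0;m[275:]=0;m[:,:232]=0;m[:,350:]=0
m=cv2.morphologyEx(m,cv2.MORPH_OPEN,np.ones((3,3)))
c=max(cv2.findContours(m,0,2)[0],key=cv2.contourArea)
bx=cv2.boxPoints(cv2.minAreaRect(c));w=np.array([ray("top",q,90) for q in bx]);print(bx.round(1),w.round(1),[np.linalg.norm(w[i]-w[i-1]).round(1) for i in range(4)],w.mean(0))
E
```

```text
L [502.  -67.5 125. ]
R [ 521.7 -198.8  125. ]
H [ 419.  -148.4  135. ]
B [ 469.7 -142.9   99. ]
[141 127 114] [139 126 112]
[[237.7 201.7]
 [330.4 188.7]
 [339.4 253. ]
 [246.7 266. ]] [[ 549.9    7.2   90. ]
 [ 593.8 -255.5   90. ]
 [ 411.9 -283.    90. ]
 [ 369.4  -24.3   90. ]] [np.float64(183.2), np.float64(266.3), np.float64(184.0), np.float64(262.1)] [ 481.23645692 -138.89235005   90.        ]
```

View pics/b2.png

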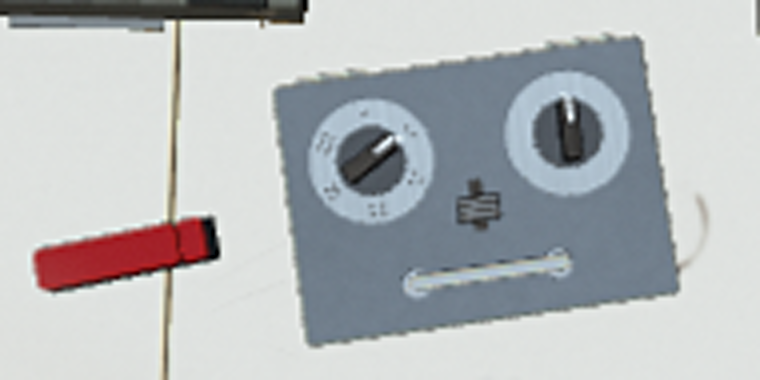

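Box centre is about (481,-139) with yaw about 0.166. The measured size of 183x265 mm agrees with the 180x260 given. The left dial's bar is about 59° clockwise from the box's back (~1.03 rad), and the right one is about 0.08 rad. I'll go above the left dial with the tool aligned to its bar, at yaw -0.864+π = 2.277.

```bash
python3 -m pendant '[[[0.55,0.72,0],[0,0,0.81],1],[[0.55,0.72,0],[0,0,0.81],1],[[0.55,0.72,0],[0,0,0.81],1],[[0.55,0.72,0],[0,0,0.81],1],[[0.55,0.72,0],[0,0,0.81],1],[[0.55,0.72,0],[0,0,0.81],1],[[0.55,0.72,0],[0,0,0.81],1],[[0.55,0.72,0],[0,0,0.81],1],[[0.55,0.72,0],[0,0,0.81],1],[[0.55,0.72,0],[0,0,0.81],1]]'
python3 -m pendant '[[[0.56,0.72,0],[0,0,0.81],0],[[0.56,0.72,0],[0,0,0.81],0],[[0.56,0.72,0],[0,0,0.81],0],[[0.56,0.72,0],[0,0,0.81],0],[[0.56,0.72,0],[0,0,0.81],0],[[0.56,0.72,0],[0,0,0.81],0],[[0.56,0.72,0],[0,0,0.81],0],[[0.56,0.72,0],[0,0,0.81],0],[[0.56,0.72,0],[0,0,0.81],0],[[0.56,0.72,0],[0,0,0.81],0]]'
python3 - <<'E'
from h import *
o=bot.get_obs();print(o["tool_pos"],o["tcp_rot"],o["joint_positions"])
p=bot.camera_params("wrist");print(p)
import pickle;pickle.dump(p,open("p1.pkl","wb"))
cv2.imwrite("pics/w1.png",bot.capture("wrist"))
E
```

```text
time: 0.93
tool_pos: [331.5, -280.7, 243.5]
tcp_rot: [-3.141, -0.0, 1.298]
contact_force: [0.9, -0.6, -1.1]
grip_width: 92.0
finger_force: 0.0
time: 1.77
tool_pos: [499.5, -64.7, 243.4]
tcp_rot: [-3.141, -0.001, 2.271]
contact_force: [-0.3, -1.0, 0.2]
grip_width: 46.0
finger_force: 0.0
[499.54152446 -64.7389256  243.41723017] [-3.14124388e+00 -5.71318549e-04  2.27072185e+00] [-2.81154694e-01  3.03730658e-01  1.58095017e+00  2.92810309e-05
  1.25758061e+00 -9.81089346e-01]
{'fovy': 71.19374156411932, 'cx': 282.9609259689016, 'cy': 206.78774426420253, 'camera_from_world': array([[ 7.65483785e-01,  6.43455117e-01,  2.96191250e-04,
        -3.40428858e+02],
       [ 6.18125896e-01, -7.35478704e-01,  2.77473335e-01,
        -3.91812281e+02],
       [ 1.78759480e-01, -2.12218255e-01, -9.60733293e-01,
         2.87431147e+02],
       [ 0.00000000e+00,  0.00000000e+00,  0.00000000e+00,
         1.00000000e+00]])}
```

View pics/w1.png

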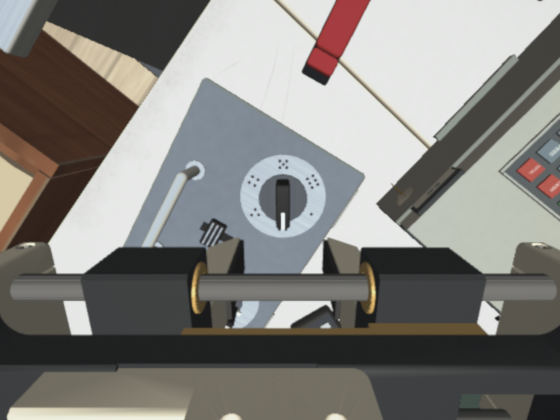

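The wrist view shows the left dial's plate centred near (283,196), with the bar from (283,180) to (283,228), the pointer (white) at the lower end and the handle post at (194,171). I'll compute the positions next.

Run:
```python
from h import *;import pickle
p=pickle.load(open("p1.pkl","rb"));b=cv2.imread("pics/w1.png").astype(int)
m=((b.min(2)>150)&(b[...,0]-b[...,2]>5)).astype(np.uint8);k=np.zeros_like(m);k[140:250,220:345]=1;m*=k
c=max(cv2.findContours(m,0,2)[0],key=cv2.contourArea);e=cv2.fitEllipse(cv2.convexHull(c));print(e,ray(0,e[0],90.5,p))
d=((b.max(2)<50)).astype(np.uint8)*k
c=max(cv2.findContours(d,0,2)[0],key=cv2.contourArea);r=cv2.minAreaRect(c);print(r)
A=ray(0,(283,180),127,p);B=ray(0,(283,228),127,p);v=B-A;print(A,B,(A+B)/2,np.linalg.norm(v),np.arctan2(v[1],v[0]))
print(ray(0,(194,170),130,p),ray(0,(206,79),90,p),ray(0,(364,177),90,p))
```

```text
((282.53045654296875, 195.8528289794922), (83.30736541748047, 85.95145416259766), 90.533935546875) [498.27963    -64.44565103  90.5       ]
((282.0, 182.5), (5.0, 12.0), 90.0)
[483.42643592 -46.04674131 127.        ] [512.70783517 -80.87862618 127.        ] [498.06713554 -63.46268374 127.        ] 45.50451126957538 -0.8717559430977875
[417.88276975 -88.81705037 130.        ] [371.96164226 -24.65904266  90.        ] [549.07997931   3.87496615  90.        ]
```

Left dial is at (498.2,-64.3) with θ about 1.03. The tool is already aligned within 1.5 mm, so I'll descend and grip.

```bash
python3 -m pendant '[[[-0.04,0.02,-0.8],[0,0,0],0],[[0,0,-0.8],[0,0,0],0],[[0,0,-0.8],[0,0,0],0],[[0,0,-0.7],[0,0,0],0],[[0,0,-0.6],[0,0,0],0],[[0,0,-0.48],[0,0,0],0],[[0,0,0],[0,0,0],-1],[[0,0,0],[0,0,0],-1],[[0,0,0],[0,0,0],-1],[[0,0,0],[0,0,0],-1]]'
```

```text
time: 2.65
tool_pos: [498.5, -65.7, 119.4]
tcp_rot: [3.14, 0.002, 2.266]
contact_force: [0.2, 0.8, -0.5]
grip_width: 23.6
finger_force: 0.0
```

```bash
python3 -m pendant '[[[0,0,0],[0,0,0],-1],[[0,0,0],[0,0,0],-1],[[0,0,0],[0,0,0],-1],[[0,0,0],[0,0,0],-1],[[0,0,0],[0,0,-0.5],-1],[[0,0,0],[0,0,-0.5],-1],[[0,0,0],[0,0,-0.8],-1],[[0,0,0],[0,0,-0.8],-1],[[0,0,0],[0,0,-0.8],-1],[[0,0,0],[0,0,-0.8],-1]]'
```

```text
time: 3.48
tool_pos: [498.9, -65.2, 119.3]
tcp_rot: [3.139, 0.001, 1.757]
contact_force: [2.4, 3.2, 3.6]
grip_width: 12.4
finger_force: 30.0
```

```bash
python3 -m pendant '[[[0,0,0],[0,0,-0.9],-1],[[0,0,0],[0,0,-0.9],-1],[[0,0,0],[0,0,-0.9],-1],[[0,0,0],[0,0,-0.9],-1],[[0,0,0],[0,0,-0.9],-1],[[0,0,0],[0,0,-0.9],-1],[[0,0,0],[0,0,-0.9],-1],[[0,0,0],[0,0,-0.9],-1],[[0,0,0],[0,0,-0.9],-1],[[0,0,0],[0,0,-0.9],-1]]'
python3 -m pendant '[[[0,0,0],[0,0,-0.88],-1],[[0,0,0],[0,0,-0.88],-1],[[0,0,0],[0,0,-0.88],-1],[[0,0,0],[0,0,-0.88],-1],[[0,0,0],[0,0,-0.88],-1],[[0,0,0],[0,0,0],-1],[[0,0,0],[0,0,0],0],[[0,0,0],[0,0,0],0],[[0,0,0],[0,0,0],0],[[0,0,0],[0,0,0],0]]'
```

```text
time: 4.32
tool_pos: [498.6, -65.1, 119.3]
tcp_rot: [3.14, -0.002, 0.677]
contact_force: [2.1, 4.1, 5.0]
grip_width: 12.9
finger_force: 30.0
time: 5.15
tool_pos: [497.6, -65.6, 118.2]
tcp_rot: [3.141, 0.001, 0.154]
contact_force: [-0.4, -0.4, 0.2]
grip_width: 34.8
finger_force: 0.0
```

```bash
python3 -m pendant '[[[0,0,0.3],[0,0,0],0],[[0,0,0.6],[0,0,0],0],[[0,0,0.8],[0,0,0],0],[[0,0,0.8],[0,0,0],0],[[0,0,0.8],[0,0,0],0],[[0,0,0.7],[0,0,0],0],[[0.25,-0.9,0],[0,0,0],0],[[0.15,-0.9,0],[0,0,0],0],[[0.1,-0.9,0],[0,0,0],0],[[0,0,0],[0,0,0],0]]'
python3 - <<'E'
from h import *;import pickle
o=bot.get_obs();print(o["tool_pos"],o["tcp_rot"],o["joint_positions"])
p=bot.camera_params("wrist")
pickle.dump(p,open("p2.pkl","wb"))
cv2.imwrite("pics/w2.png",bot.capture("wrist"))
E
```

```text
time: 5.98
tool_pos: [513.2, -150.6, 238.9]
tcp_rot: [3.139, -0.001, 0.151]
contact_force: [-0.1, -0.1, 0.2]
grip_width: 46.0
finger_force: 0.0
[ 513.23645519 -150.57522359  238.92208774] [ 3.13901182e+00 -5.58233113e-04  1.50826665e-01] [-0.42764951  0.36306025  1.50629887 -0.00194273  1.27035559  0.99289407]
```

View pics/w2.png

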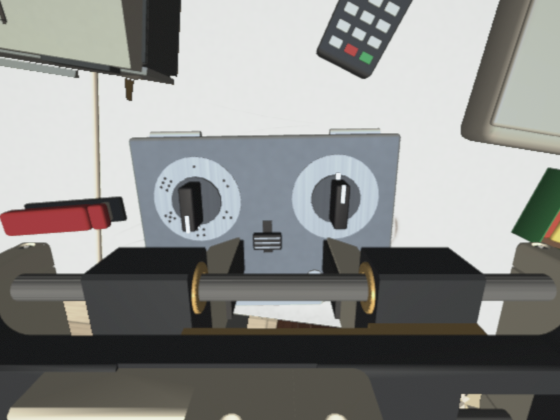

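The left dial's pointer (white, 187,224) now faces the front. The right plate is centred near (336,196), with its pointer at (340,178) still facing the back.

Run:
```python
from h import *;import pickle
p=pickle.load(open("p2.pkl","rb"));b=cv2.imread("pics/w2.png").astype(int)
for x0,x1,n in [(148,246,"L"),(288,384,"R")]:
    k=np.zeros(b.shape[:2],np.uint8);k[145:250,x0:x1]=1
    m=((b.min(2)>135)&(b[...,0]-b[...,2]>5)).astype(np.uint8)*k
    c=max(cv2.findContours(m,0,2)[0],key=cv2.contourArea);e=cv2.fitEllipse(cv2.convexHull(c));print(n,e,ray(0,e[0],90.5,p))
cv2.imwrite("pics/w2z.png",cv2.resize(b[145:250,140:400].astype(np.uint8),None,fx=3,fy=3,interpolation=cv2.INTER_CUBIC))
w=[ray(0,q,90,p) for q in [(133,138),(399,135)]];v=w[0]-w[1];print(w,np.linalg.norm(v),np.arctan2(-v[0],v[1]))
```

```text
L ((196.97561645507812, 198.43362426757812), (82.79524230957031, 90.53114318847656), 122.96038818359375) [500.63127176 -64.84507235  90.5       ]
R ((334.8393249511719, 196.32864379882812), (84.22123718261719, 89.48284149169922), 61.939720153808594) [ 523.68681347 -203.41573233   90.5       ]
[array([5.51475178e+02, 3.76770598e-01, 9.00000000e+01]), array([ 592.50677229, -252.67925184,   90.        ])] 256.3609608238443 0.1607453469290606
```

View pics/w2z.png

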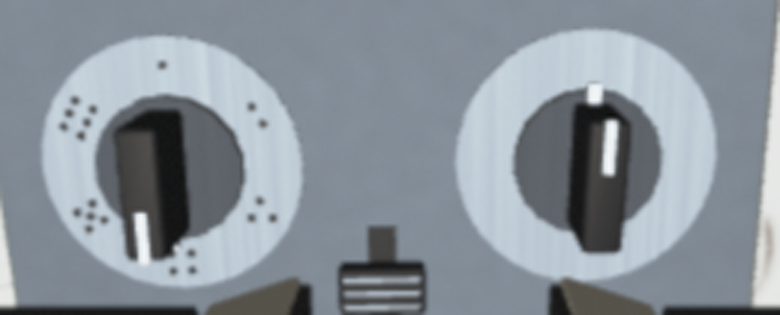

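Run:
```python
from h import *;import pickle
p=pickle.load(open("p2.pkl","rb"))
for a,b in [((136,128),(145,260)),((609,121),(601,250))]:
    A,B=[ray(0,(q[0]/3+140,q[1]/3+145),127,p) for q in (a,b)];v=A-B
    print(A,B,(A+B)/2,np.linalg.norm(v),np.arctan2(v[1],v[0]))
```

```text
[519.77630285 -63.4258272  127.        ] [478.733947   -68.58173119 127.        ] [499.25512493 -66.0037792  127.        ] 41.36494070659448 0.1249693251289022
[ 542.51185262 -200.51702499  127.        ] [ 502.68067544 -206.35153353  127.        ] [ 522.59626403 -203.43427926  127.        ] 40.25623138676909 0.14544656664454783
```

The left dial is at about 3.18 rad, which is good. The right one is at (522,-203) with bar yaw 0.145 (θ about 0.015). I'll rotate the tool by +π so the wrist has the full clockwise range, then grip it.

```bash
python3 -m pendant '[[[0.03,-0.17,0],[0,0,1],0],[[0.03,-0.17,0],[0,0,1],0],[[0.03,-0.17,0],[0,0,1],0],[[0.03,-0.17,0],[0,0,1],0],[[0.03,-0.17,0],[0,0,1],0],[[0.03,-0.17,0],[0,0,1],0],[[0.03,-0.17,0],[0,0,1],0],[[0.03,-0.17,0],[0,0,1],0],[[0.03,-0.17,0],[0,0,1],0],[[0.03,-0.17,0],[0,0,1],0]]'
python3 -m pendant '[[[0,0,0],[0,0,1],0],[[0,0,0],[0,0,1],0],[[0,0,0],[0,0,1],0],[[0,0,0],[0,0,1],0],[[0,0,0],[0,0,1],0],[[0,0,0],[0,0,1],0],[[0,0,0],[0,0,1],0],[[0,0,0],[0,0,1],0],[[0,0,0],[0,0,1],0],[[0,0,0],[0,0,1],0]]'
python3 -m pendant '[[[0,0,-0.3],[0,0,1],0],[[0,0,-0.3],[0,0,1],0],[[0,0,-0.3],[0,0,1],0],[[0,0,-0.3],[0,0,1],0],[[0,0,-0.3],[0,0,1],0],[[0,0,-0.3],[0,0,1],0],[[0,0,-0.3],[0,0,0.1],0],[[0,0,0],[0,0,0],0],[[0,0,0],[0,0,0],0],[[0,0,0],[0,0,0],0]]'
```

```text
time: 6.87
tool_pos: [521.7, -196.7, 238.7]
tcp_rot: [-3.141, -0.0, 1.36]
contact_force: [-0.1, -0.5, 0.2]
grip_width: 45.9
finger_force: 0.0
time: 7.7
tool_pos: [521.7, -196.4, 238.7]
tcp_rot: [3.141, -0.0, 2.56]
contact_force: [0.5, 0.3, -0.9]
grip_width: 45.8
finger_force: 0.0
time: 8.53
tool_pos: [522.1, -197.3, 175.9]
tcp_rot: [-3.141, 0.001, -3.0]
contact_force: [0.1, -0.3, 0.6]
grip_width: 46.2
finger_force: 0.0
```

```bash
python3 -m pendant '[[[0,-0.19,0],[0,0,0],0],[[0,0,-0.6],[0,0,0],0],[[0,0,-0.6],[0,0,0],0],[[0,0,-0.5],[0,0,0],0],[[0,0,-0.2],[0,0,0],0],[[0,0,0],[0,0,0],-1],[[0,0,0],[0,0,0],-1],[[0,0,0],[0,0,0],-1],[[0,0,0],[0,0,0],-1],[[0,0,0],[0,0,0],-1]]'
python3 -m pendant '[[[0,0,0],[0,0,0],-1],[[0,0,0],[0,0,0],-1],[[0,0,0],[0,0,0],-1],[[0,0,0],[0,0,-0.7],-1],[[0,0,0],[0,0,-0.7],-1],[[0,0,0],[0,0,-0.7],-1],[[0,0,0],[0,0,-0.7],-1],[[0,0,0],[0,0,-0.7],-1],[[0,0,0],[0,0,-0.7],-1],[[0,0,0],[0,0,-0.7],-1]]'
python3 - <<'E'
from plant import bot
o=bot.get_obs();print(o["moment"],o["joint_positions"])
E
```

```text
time: 9.37
tool_pos: [522.3, -203.4, 119.2]
tcp_rot: [-3.141, 0.001, -2.997]
contact_force: [0.3, -0.1, 1.1]
grip_width: 17.0
finger_force: 0.0
time: 10.2
tool_pos: [522.1, -203.0, 119.1]
tcp_rot: [3.141, 0.001, 2.694]
contact_force: [-0.5, 2.5, 6.8]
grip_width: 12.8
finger_force: 30.0
[0.5299864  0.00327506 0.09375846] [-5.07749250e-01  5.30985586e-01  1.59380783e+00  4.87977139e-04
  1.01594869e+00 -1.63121417e+00]
```

```bash
cat > m.py <<'E'
from plant import bot
o=bot.get_obs();print("MZ",o["moment"].round(3),o["tcp_rot"].round(3))
E
python3 -m pendant '[[[0,0,0],[0,0,-0.2],-1],[[0,0,0],[0,0,-0.2],-1],[[0,0,0],[0,0,-0.2],-1],[[0,0,0],[0,0,-0.2],-1],[[0,0,0],[0,0,-0.2],-1],[[0,0,0],[0,0,-0.2],-1],[[0,0,0],[0,0,-0.2],-1],[[0,0,0],[0,0,-0.2],-1],[[0,0,0],[0,0,-0.2],-1],[[0,0,0],[0,0,0],-1]]';python3 m.py
```

```text
time: 11.03
tool_pos: [522.2, -203.0, 119.1]
tcp_rot: [3.141, 0.001, 2.481]
contact_force: [-1.0, 2.9, 6.1]
grip_width: 12.9
finger_force: 30.0
MZ [ 0.488  0.002 -0.024] [3.141e+00 1.000e-03 2.481e+00]
```

```bash
python3 -m pendant '[[[0,0,0],[0,0,-0.2],-1],[[0,0,0],[0,0,-0.2],-1],[[0,0,0],[0,0,-0.2],-1],[[0,0,0],[0,0,-0.2],-1],[[0,0,0],[0,0,-0.2],-1],[[0,0,0],[0,0,-0.2],-1],[[0,0,0],[0,0,-0.2],-1],[[0,0,0],[0,0,-0.2],-1],[[0,0,0],[0,0,-0.2],-1],[[0,0,0],[0,0,0],-1]]';python3 m.py
```

```text
time: 11.87
tool_pos: [522.1, -203.0, 119.1]
tcp_rot: [3.141, 0.001, 2.265]
contact_force: [-1.1, 2.3, 6.4]
grip_width: 12.8
finger_force: 30.0
MZ [ 0.428 -0.098 -0.048] [3.141e+00 1.000e-03 2.265e+00]
```

```bash
python3 -m pendant '[[[0,0,0],[0,0,-0.2],-1],[[0,0,0],[0,0,-0.2],-1],[[0,0,0],[0,0,-0.2],-1],[[0,0,0],[0,0,-0.2],-1],[[0,0,0],[0,0,-0.2],-1],[[0,0,0],[0,0,-0.2],-1],[[0,0,0],[0,0,-0.2],-1],[[0,0,0],[0,0,-0.2],-1],[[0,0,0],[0,0,-0.2],-1],[[0,0,0],[0,0,-0.2],-1]]';python3 m.py
```

```text
time: 12.7
tool_pos: [522.2, -203.0, 119.1]
tcp_rot: [3.141, 0.001, 2.025]
contact_force: [-1.4, 3.0, 5.7]
grip_width: 13.0
finger_force: 30.0
MZ [ 0.488 -0.034  0.078] [3.141e+00 1.000e-03 2.025e+00]
```

```bash
python3 -m pendant '[[[0,0,0],[0,0,-0.2],-1],[[0,0,0],[0,0,-0.2],-1],[[0,0,0],[0,0,-0.2],-1],[[0,0,0],[0,0,-0.2],-1],[[0,0,0],[0,0,-0.2],-1],[[0,0,0],[0,0,-0.2],-1],[[0,0,0],[0,0,-0.2],-1],[[0,0,0],[0,0,-0.2],-1],[[0,0,0],[0,0,-0.2],-1],[[0,0,0],[0,0,-0.2],-1]]';python3 m.py
```

```text
time: 13.53
tool_pos: [522.2, -203.0, 119.1]
tcp_rot: [3.141, 0.0, 1.785]
contact_force: [-0.2, 2.4, 6.1]
grip_width: 12.6
finger_force: 30.0
MZ [ 0.403 -0.024  0.055] [3.141 0.    1.785]
```

θ is about 1.5 and there's no block yet, so I'll keep turning.

```bash
python3 -m pendant '[[[0,0,0],[0,0,-0.2],-1],[[0,0,0],[0,0,-0.2],-1],[[0,0,0],[0,0,-0.2],-1],[[0,0,0],[0,0,-0.2],-1],[[0,0,0],[0,0,-0.2],-1],[[0,0,0],[0,0,-0.2],-1],[[0,0,0],[0,0,-0.2],-1],[[0,0,0],[0,0,-0.2],-1],[[0,0,0],[0,0,-0.2],-1],[[0,0,0],[0,0,-0.2],-1]]';python3 m.py
```

```text
time: 14.37
tool_pos: [522.1, -203.0, 119.1]
tcp_rot: [3.141, 0.0, 1.545]
contact_force: [-0.8, 3.5, 5.8]
grip_width: 12.6
finger_force: 30.0
MZ [ 0.422 -0.005  0.079] [3.141 0.    1.545]
```

```bash
python3 -m pendant '[[[0,0,0],[0,0,-0.2],-1],[[0,0,0],[0,0,-0.2],-1],[[0,0,0],[0,0,-0.2],-1],[[0,0,0],[0,0,-0.2],-1],[[0,0,0],[0,0,-0.2],-1],[[0,0,0],[0,0,-0.2],-1],[[0,0,0],[0,0,-0.2],-1],[[0,0,0],[0,0,-0.2],-1],[[0,0,0],[0,0,-0.2],-1],[[0,0,0],[0,0,-0.2],-1]]';python3 m.py; python3 -c "
from h import *
cv2.imwrite('pics/w3.png',bot.capture('wrist'))"
```

```text
time: 15.2
tool_pos: [522.1, -203.0, 119.1]
tcp_rot: [3.141, -0.0, 1.305]
contact_force: [-0.3, 2.8, 6.6]
grip_width: 12.4
finger_force: 30.0
MZ [0.444 0.052 0.043] [ 3.141 -0.     1.305]
```

View pics/w3.png

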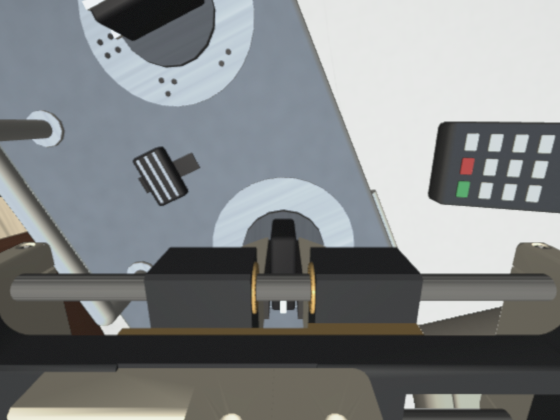

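The wrist view shows the bar held between the fingers. The button at (160,176) still has its slot showing behind it at (188,162), so the latch isn't free. I'll continue.

```bash
python3 -m pendant '[[[0,0,0],[0,0,-0.2],-1],[[0,0,0],[0,0,-0.2],-1],[[0,0,0],[0,0,-0.2],-1],[[0,0,0],[0,0,-0.2],-1],[[0,0,0],[0,0,-0.2],-1],[[0,0,0],[0,0,-0.2],-1],[[0,0,0],[0,0,-0.2],-1],[[0,0,0],[0,0,-0.2],-1],[[0,0,0],[0,0,-0.2],-1],[[0,0,0],[0,0,-0.2],-1]]';python3 m.py
```

```text
time: 16.08
tool_pos: [522.1, -203.0, 119.1]
tcp_rot: [3.141, -0.0, 1.065]
contact_force: [-0.1, 2.4, 5.0]
grip_width: 12.5
finger_force: 30.0
MZ [0.444 0.187 0.098] [ 3.141 -0.     1.065]
```

```bash
python3 -m pendant '[[[0,0,0],[0,0,-0.2],-1],[[0,0,0],[0,0,-0.2],-1],[[0,0,0],[0,0,-0.2],-1],[[0,0,0],[0,0,-0.2],-1],[[0,0,0],[0,0,-0.2],-1],[[0,0,0],[0,0,-0.2],-1],[[0,0,0],[0,0,-0.2],-1],[[0,0,0],[0,0,-0.2],-1],[[0,0,0],[0,0,-0.2],-1],[[0,0,0],[0,0,-0.2],-1]]';python3 m.py
```

```text
time: 16.92
tool_pos: [522.1, -203.0, 119.0]
tcp_rot: [3.141, -0.0, 0.825]
contact_force: [-1.5, 2.4, 6.0]
grip_width: 13.2
finger_force: 30.0
MZ [0.434 0.149 0.055] [ 3.141 -0.     0.825]
```

```bash
python3 -m pendant '[[[0,0,0],[0,0,-0.2],-1],[[0,0,0],[0,0,-0.2],-1],[[0,0,0],[0,0,-0.2],-1],[[0,0,0],[0,0,-0.2],-1],[[0,0,0],[0,0,-0.2],-1],[[0,0,0],[0,0,-0.2],-1],[[0,0,0],[0,0,-0.2],-1],[[0,0,0],[0,0,-0.2],-1],[[0,0,0],[0,0,-0.2],-1],[[0,0,0],[0,0,-0.2],-1]]';python3 m.py
```

```text
time: 17.75
tool_pos: [522.1, -202.9, 119.1]
tcp_rot: [3.141, -0.001, 0.585]
contact_force: [-0.7, 2.3, 6.5]
grip_width: 12.7
finger_force: 30.0
MZ [0.481 0.114 0.015] [ 3.141e+00 -1.000e-03  5.850e-01]
```

```bash
python3 -m pendant '[[[0,0,0],[0,0,-0.2],-1],[[0,0,0],[0,0,-0.2],-1],[[0,0,0],[0,0,-0.2],-1],[[0,0,0],[0,0,-0.2],-1],[[0,0,0],[0,0,-0.2],-1],[[0,0,0],[0,0,-0.2],-1],[[0,0,0],[0,0,-0.2],-1],[[0,0,0],[0,0,-0.2],-1],[[0,0,0],[0,0,-0.2],-1],[[0,0,0],[0,0,-0.2],-1]]';python3 m.py;  python3 -c "
from h import *
cv2.imwrite('pics/w4.png',bot.capture('wrist'))"
```

```text
time: 18.58
tool_pos: [522.1, -203.0, 119.0]
tcp_rot: [3.141, -0.001, 0.345]
contact_force: [-0.9, 3.7, 6.5]
grip_width: 13.0
finger_force: 30.0
MZ [0.509 0.145 0.038] [ 3.141e+00 -1.000e-03  3.450e-01]
```

View pics/w4.png

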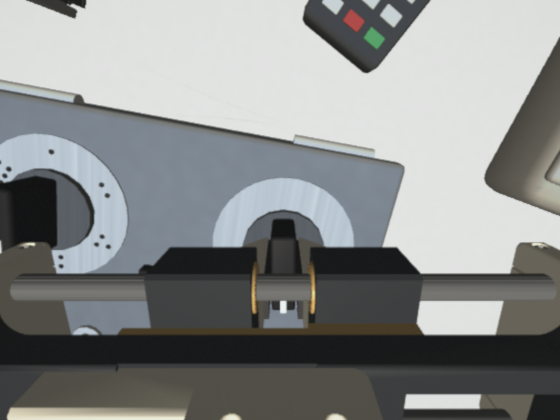

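θ is about 2.94, the button is hidden behind the gripper, and there's still no block. I'll go on to about 3.5.

```bash
python3 -m pendant '[[[0,0,0],[0,0,-0.2],-1],[[0,0,0],[0,0,-0.2],-1],[[0,0,0],[0,0,-0.2],-1],[[0,0,0],[0,0,-0.2],-1],[[0,0,0],[0,0,-0.2],-1],[[0,0,0],[0,0,-0.2],-1],[[0,0,0],[0,0,-0.2],-1],[[0,0,0],[0,0,-0.2],-1],[[0,0,0],[0,0,-0.2],-1],[[0,0,0],[0,0,-0.2],-1]]';python3 m.py
```

```text
time: 19.47
tool_pos: [522.1, -203.0, 119.1]
tcp_rot: [3.141, -0.001, 0.106]
contact_force: [-1.2, 3.8, 6.3]
grip_width: 12.8
finger_force: 30.1
MZ [0.336 0.081 0.328] [ 3.141e+00 -1.000e-03  1.060e-01]
```

```bash
python3 -m pendant '[[[0,0,0],[0,0,-0.2],-1],[[0,0,0],[0,0,-0.2],-1],[[0,0,0],[0,0,-0.2],-1],[[0,0,0],[0,0,-0.2],-1],[[0,0,0],[0,0,-0.2],-1],[[0,0,0],[0,0,-0.2],-1],[[0,0,0],[0,0,-0.2],-1],[[0,0,0],[0,0,-0.2],-1],[[0,0,0],[0,0,-0.2],-1],[[0,0,0],[0,0,-0.2],-1]]';python3 m.py
```

```text
time: 20.3
tool_pos: [521.6, -202.9, 119.0]
tcp_rot: [3.141, 0.0, -0.133]
contact_force: [-3.0, 3.3, 6.3]
grip_width: 14.6
finger_force: 34.0
MZ [0.335 0.381 0.981] [ 3.141  0.    -0.133]
```

The moment climbed to 0.98 N m, so the dial is blocked and the latch has sprung. I'll ease back, open, rise and check the button.

```bash
python3 -m pendant '[[[0,0,0],[0,0,0.45],-1],[[0,0,0],[0,0,0.45],-1],[[0,0,0],[0,0,0.45],-1],[[0,0,0],[0,0,0.3],-1],[[0,0,0],[0,0,0],0],[[0,0,0],[0,0,0],0],[[0,0,0],[0,0,0],0],[[0,0,0],[0,0,0],0],[[0,0,0.5],[0,0,0],0],[[0,0,0.8],[0,0,0],0]]'
python3 -m pendant '[[[0,0,0.8],[0,0,0],0],[[0,0,0.8],[0,0,0],0],[[0,0.3,0.8],[0,0,0],0],[[0,0.4,0],[0,0,0],0],[[0,0.4,0],[0,0,0],0],[[0,0.4,0],[0,0,0],0],[[-0.2,0.4,0],[0,0,0],0],[[-0.3,0,0],[0,0,0],0],[[-0.3,0,0],[0,0,0],0],[[-0.2,0,0],[0,0,0],0]]'
python3 - <<'E'
from h import *;import pickle
o=bot.get_obs();print(o["tool_pos"],o["tcp_rot"],o["joint_positions"])
p=bot.camera_params("wrist")
pickle.dump(p,open("p5.pkl","wb"))
cv2.imwrite("pics/w5.png",bot.capture("wrist"))
E
```

```text
time: 21.13
tool_pos: [520.4, -202.5, 155.2]
tcp_rot: [-3.139, 0.005, 0.063]
contact_force: [-0.1, -0.6, -0.4]
grip_width: 44.4
finger_force: 0.0
time: 21.97
tool_pos: [490.5, -146.0, 228.6]
tcp_rot: [-3.141, 0.002, 0.064]
contact_force: [-0.8, 0.4, -0.1]
grip_width: 45.8
finger_force: 0.0
[ 490.45376017 -146.02084258  228.58045489] [-3.14115440e+00  1.83663753e-03  6.41155320e-02] [-4.38928810e-01  3.31818820e-01  1.58306153e+00 -5.32351727e-04
  1.22853274e+00  1.06793151e+00]
```

View pics/w5.png

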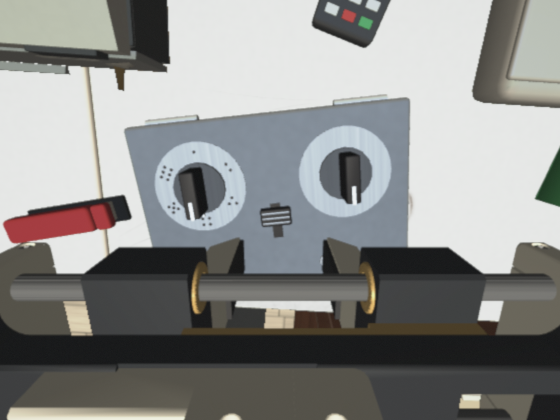

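The button (276,216) now has its slot showing in front (278,230), so the latch has sprung back. Both pointers face the front. Before planning the lift I'll measure the handle and the clearance to the register.

Run:
```python
from h import *;import pickle
p=pickle.load(open("p5.pkl","rb"))
for z in (0,100,200,300): print(z,"top",ray("top",(247,183),z).round(),ray("top",(247,121),z).round(),"w5",ray(0,(170,70),z,p).round(),ray(0,(132,60),z,p).round())
w=[ray(0,q,90,p) for q in [(128,130),(409,99)]];print(w,sum(w)/2)
b=cv2.imread("pics/b.png").astype(int);k=b[240:258,270:315]
m=(k.min(2)>165).astype(np.uint8);ys,xs=np.nonzero(m);print(len(xs),xs.mean()+270,ys.mean()+240,xs.min()+270,xs.max()+270)
print(ray("top",(xs.mean()+270,ys.mean()+240),135))
```

```text
0 top [621. -10.   0.] [817.  -4.   0.] w5 [615.  -8.   0.] [622.  35.   0.]
100 top [603. -18. 100.] [783. -13. 100.] w5 [601. -44. 100.] [607. -13. 100.]
200 top [585. -27. 200.] [749. -21. 200.] w5 [588. -80. 200.] [592. -60. 200.]
300 top [567. -35. 300.] [716. -30. 300.] w5 [ 575. -116.  300.] [ 576. -108.  300.]
[array([549.06272446,   0.58555826,  90.        ]), array([ 592.13828739, -253.48949012,   90.        ])] [ 570.60050592 -126.45196593   90.        ]
126 291.3095238095238 248.20634920634922 271 314
[ 421.05327014 -146.50836115  135.        ]
```

```bash
python3 -m pendant '[[[-0.23,0,0],[0,0,1],0],[[-0.23,0,0],[0,0,1],0],[[-0.23,0,0],[0,0,1],0],[[-0.23,0,0],[0,0,1],0],[[-0.23,0,0],[0,0,1],0],[[-0.23,0,0],[0,0,1],0],[[-0.23,0,0],[0,0,1],0],[[-0.23,0,0],[0,0,1],0],[[-0.23,0,0],[0,0,1],0],[[-0.23,0,0],[0,0,1],0]]'
python3 -m pendant '[[[0,-0.05,0],[0,0,0.97],0],[[0,0,0],[0,0,0.97],0],[[0,0,0],[0,0,0.97],0],[[0,0,0],[0,0,0.97],0],[[0,0,-0.4],[0,0,0],0],[[0,0,-0.4],[0,0,0],0],[[0,0,0],[0,0,0],0],[[0,0,0],[0,0,0],0],[[0,0,0],[0,0,0],0],[[0,0,0],[0,0,0],0]]'
python3 - <<'E'
from h import *;import pickle
p=bot.camera_params("wrist")
pickle.dump(p,open("p6.pkl","wb"))
cv2.imwrite("pics/w6.png",bot.capture("wrist"))
E
```

```text
time: 22.85
tool_pos: [422.3, -146.8, 229.2]
tcp_rot: [3.141, 0.0, 1.269]
contact_force: [-0.9, -0.3, 0.0]
grip_width: 45.7
finger_force: 0.0
time: 23.68
tool_pos: [423.2, -148.0, 206.0]
tcp_rot: [3.141, 0.001, 1.729]
contact_force: [0.6, 0.0, -0.4]
grip_width: 46.1
finger_force: 0.0
```

View pics/w6.png

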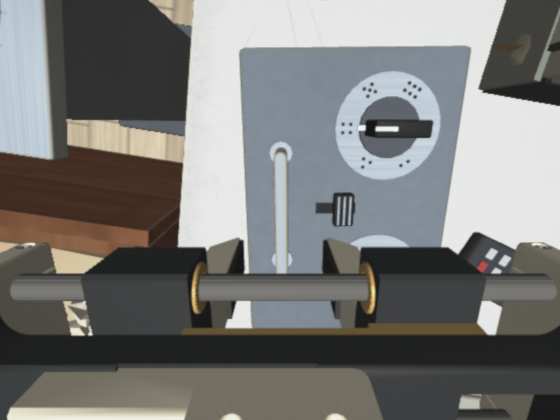

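The handle runs straight down column 281, midway between the fingers. I'll descend and grip it.

```bash
python3 -m pendant '[[[0,0,-0.7],[0,0,0],0],[[0,0,-0.7],[0,0,0],0],[[0,0,-0.7],[0,0,0],0],[[0,0,-0.42],[0,0,0],0],[[0,0,0],[0,0,0],-1],[[0,0,0],[0,0,0],-1],[[0,0,0],[0,0,0],-1],[[0,0,0],[0,0,0],-1],[[0,0,0],[0,0,0],-1],[[0,0,0],[0,0,0],-1]]'
python3 - <<'E'
import numpy as np
c,s=np.cos(.16),np.sin(.16);f=lambda p:np.array([(-150*np.cos(p)+57*np.sin(p))*c,(-150*np.cos(p)+57*np.sin(p))*s,57*np.cos(p)+150*np.sin(p)])
P=np.linspace(0,1.57,31)
for i in range(30): print(i,P[i+1].round(2),((f(P[i+1])-f(P[i]))/30).round(2))
E
```

```text
time: 24.57
tool_pos: [422.3, -147.9, 130.4]
tcp_rot: [-3.141, 0.001, 1.73]
contact_force: [-15.9, -7.1, 12.3]
grip_width: 10.5
finger_force: 8.6
0 0.05 [0.1  0.02 0.26]
1 0.1 [0.12 0.02 0.25]
2 0.16 [0.13 0.02 0.25]
3 0.21 [0.14 0.02 0.24]
4 0.26 [0.16 0.03 0.23]
5 0.31 [0.17 0.03 0.22]
6 0.37 [0.18 0.03 0.21]
7 0.42 [0.19 0.03 0.2 ]
8 0.47 [0.2  0.03 0.19]
9 0.52 [0.21 0.03 0.18]
10 0.58 [0.22 0.04 0.17]
11 0.63 [0.23 0.04 0.16]
12 0.68 [0.24 0.04 0.15]
13 0.73 [0.24 0.04 0.13]
14 0.78 [0.25 0.04 0.12]
15 0.84 [0.25 0.04 0.11]
16 0.89 [0.26 0.04 0.09]
17 0.94 [0.26 0.04 0.08]
18 0.99 [0.27 0.04 0.07]
19 1.05 [0.27 0.04 0.05]
20 1.1 [0.27 0.04 0.04]
21 1.15 [0.28 0.04 0.02]
22 1.2 [0.28 0.04 0.01]
23 1.26 [ 0.28  0.04 -0.01]
24 1.31 [ 0.28  0.04 -0.02]
25 1.36 [ 0.27  0.04 -0.04]
26 1.41 [ 0.27  0.04 -0.05]
27 1.47 [ 0.27  0.04 -0.06]
28 1.52 [ 0.27  0.04 -0.08]
29 1.57 [ 0.26  0.04 -0.09]
```

```bash
python3 -m pendant '[[[0,0,0],[0,0,0],-1],[[0,0,0],[0,0,0],-1],[[0,0,0],[0,0,0],-1],[[0.05,0.01,0.13],[0,0,0],-1],[[0.05,0.01,0.13],[0,0,0],-1],[[0.12,0.02,0.25],[0,0,0],-1],[[0.13,0.02,0.25],[0,0,0],-1],[[0.14,0.02,0.24],[0,0,0],-1],[[0.16,0.03,0.23],[0,0,0],-1],[[0,0,0],[0,0,0],-1]]';python3 m.py
```

```text
time: 25.4
tool_pos: [440.6, -144.9, 167.2]
tcp_rot: [-3.137, 0.0, 1.73]
contact_force: [-10.4, -4.1, 7.1]
grip_width: 8.7
finger_force: 30.0
MZ [-0.598  1.689  0.021] [-3.137  0.     1.73 ]
```

```bash
python3 -m pendant '[[[0.17,0.03,0.22],[0,0,0],-1],[[0.18,0.03,0.21],[0,0,0],-1],[[0.19,0.03,0.2],[0,0,0],-1],[[0.2,0.03,0.19],[0,0,0],-1],[[0.21,0.03,0.18],[0,0,0],-1],[[0.22,0.04,0.17],[0,0,0],-1],[[0.23,0.04,0.16],[0,0,0],-1],[[0.24,0.04,0.15],[0,0,0],-1],[[0.24,0.04,0.13],[0,0,0],-1],[[0.25,0.04,0.12],[0,0,0],-1]]';python3 m.py
```

```text
time: 26.23
tool_pos: [503.0, -134.6, 220.7]
tcp_rot: [-3.135, 0.001, 1.729]
contact_force: [-15.1, -1.5, 14.4]
grip_width: 9.0
finger_force: 30.0
MZ [-0.273  2.38   0.126] [-3.135e+00  1.000e-03  1.729e+00]
```

```bash
python3 -m pendant '[[[0.25,0.04,0.11],[0,0,0],-1],[[0.26,0.04,0.09],[0,0,0],-1],[[0.26,0.04,0.08],[0,0,0],-1],[[0.27,0.04,0.07],[0,0,0],-1],[[0.27,0.04,0.05],[0,0,0],-1],[[0.27,0.04,0.04],[0,0,0],-1],[[0.28,0.04,0.02],[0,0,0],-1],[[0.28,0.04,0.01],[0,0,0],-1],[[0.28,0.04,-0.01],[0,0,0],-1],[[0,0,0],[0,0,0],-1]]';python3 m.py
```

```text
time: 27.07
tool_pos: [579.1, -121.9, 233.0]
tcp_rot: [-3.141, -0.002, 1.73]
contact_force: [-0.4, 3.5, 3.0]
grip_width: 9.1
finger_force: 30.0
MZ [0.702 0.148 0.057] [-3.141e+00 -2.000e-03  1.730e+00]
```

```bash
python3 -m pendant '[[[0.28,0.04,-0.02],[0,0,0],-1],[[0.27,0.04,-0.04],[0,0,0],-1],[[0.27,0.04,-0.05],[0,0,0],-1],[[0.27,0.04,-0.06],[0,0,0],-1],[[0.27,0.04,-0.08],[0,0,0],-1],[[0.26,0.04,-0.09],[0,0,0],-1],[[0,0,0],[0,0,0],-1],[[0,0,0],[0,0,0],-1],[[0,0,0],[0,0,0],-1],[[0,0,0],[0,0,0],-1]]';python3 m.py
```

```text
time: 27.9
tool_pos: [627.7, -114.5, 221.9]
tcp_rot: [3.14, -0.002, 1.73]
contact_force: [2.5, 5.1, -1.6]
grip_width: 9.3
finger_force: 30.0
MZ [ 0.786 -0.353  0.056] [ 3.14e+00 -2.00e-03  1.73e+00]
```

```bash
python3 -m pendant '[[[0,0,0],[0,0,0],-0.5],[[0,0,0],[0,0,0],-0.5],[[0,0,0],[0,0,0],-0.5],[[0,0,0],[0,0,0],-0.5],[[0,0,0.2],[0,0,0],-0.5],[[0,0,0.5],[0,0,0],-0.5],[[0,0,0.7],[0,0,0],-0.5],[[0,0,0.7],[0,0,0],-0.5],[[0,0,0.7],[0,0,0],-0.5],[[0,0,0.7],[0,0,0],-0.5]]'
python3 -m pendant '[[[0,0,0.5],[0,0,0],-0.5],[[-0.5,-0.3,0.3],[0,0,0],-0.5],[[-0.7,-0.5,0],[0,0,0],-0.5],[[-0.7,-0.7,0],[0,0,0],-0.5],[[-0.7,-0.7,0],[0,0,0],-0.5],[[-0.7,-0.7,0],[0,0,0],-0.5],[[-0.7,-0.7,0],[0,0,0],-0.5],[[-0.7,-0.7,0],[0,0,0],-0.5],[[-0.5,-0.7,0],[0,0,0],-0.5],[[0,0,0],[0,0,0],-0.5]]'
python3 - <<'E'
from h import *
cv2.imwrite("pics/end.png",np.hstack([bot.capture("scene")[150:350,120:480],bot.capture("top")[130:330,120:480]]))
E
```

```text
time: 28.73
tool_pos: [627.3, -116.1, 328.8]
tcp_rot: [3.141, 0.0, 1.729]
contact_force: [-0.4, -0.7, 0.2]
grip_width: 23.1
finger_force: 0.0
time: 29.57
tool_pos: [468.9, -269.3, 352.0]
tcp_rot: [-3.141, 0.002, 1.725]
contact_force: [0.2, 0.1, -0.5]
grip_width: 23.0
finger_force: 0.0
```

View pics/end.png

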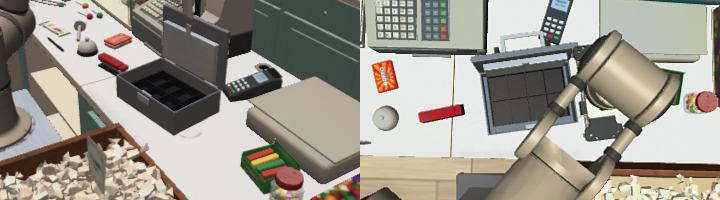

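The lid stands upright by itself (scene crop, 205,45), the gripper is clear of everything, and the stapler, bell, tin and carton are where they were. I'll hand in.

```bash
python3 -c "
from plant import bot
print(bot.close_job())"
```

```text
the job is handed in; nothing more can be done
None
```

The cash box is unlocked and open: the left dial is on four dots, the latch sprung with the right dial at about 3.1 rad, the lid stands upright by itself, nothing around the box was moved, and the job was handed in at about 30 s of the 67 s allowed (no verdict was shown).

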